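# Sort left- and right-hand shelf-rail brackets

### The job

Sort the two handed end brackets of the reagent shelf's guard rail: put the left-hand bracket in the blue bin and the right-hand one in the yellow bin, each lying flat on the bin's floor with its thumbscrew up. Seen from above with the long leg pointing away from you towards the foot, the foot of a left-hand bracket turns off to the left and that of a right-hand one to the right; the middle bracket with a foot on both sides has no hand. Set them down, do not drop them in from well above the bin.

Things in the scene. Friction and masses are not known exactly. Their poses are not given: they have to be found in the camera images.
- left_bracket: Left-hand bracket: flat aluminium L, 8 mm thick, 150 g. Origin: underside, on the axis of its fixed black thumbscrew (24 mm diameter, z 8 to 43 mm; lift by it). z up. Long leg 26 mm wide, x -62 to +48 mm. Foot at its +x end (x 22 to 48 mm) runs out to y = +55 mm, to the left looking along +x, with a lip 7 mm thick, 30 mm high at its tip. Mirror image of the right-hand one.
- right_bracket: Right-hand bracket: flat aluminium L, 8 mm thick, 150 g. Origin: underside, on the axis of its fixed black thumbscrew (24 mm diameter, z 8 to 43 mm; lift by it). z up. Long leg 26 mm wide, x -62 to +48 mm. Foot at its +x end (x 22 to 48 mm) runs out to y = -55 mm, to the right looking along +x, with a lip 7 mm thick, 30 mm high at its tip. Mirror image of the left-hand one.
- blue_bin: Blue plastic bin for the left-hand bracket, open on top, fixed to the bench, 190 x 190 mm outside, 50 mm high, walls and floor 5 mm thick. Origin: centre of its underside; z up, x and y along its sides. A bracket fits at any yaw with its thumbscrew over the bin's centre. The bins may change sides.
- yellow_bin: Yellow plastic bin for the right-hand bracket, open on top, fixed to the bench, 190 x 190 mm outside, 50 mm high, walls and floor 5 mm thick. Origin: centre of its underside; z up, x and y along its sides. A bracket fits at any yaw with its thumbscrew over the bin's centre. The bins may change sides.
There are look-alikes about, which are no part of the job. Leave any green look-alike of the left_bracket alone.

How it is judged:
By the outcome, as a careful person would: the job done as asked, in the order asked, and still so for the second after the job is handed in, with the robot touching nothing.
It also fails if it takes over 54 s, if anything falls off the work surface, if the arm or the gripper's body presses on something with over 40 N, if the wrist force passes 120 N, or if a joint passes its speed limit or range.

### The arm

A 7-joint arm with a two-finger parallel gripper is mounted at the origin on the work surface. World frame = base frame: x ahead of the robot, y to its left, z up, the work surface at z = 0. Lengths are in m, angles in rad, forces in N, time in s.
With the tool pointing down it reaches from about 0.4 to 0.85 m from the base axis. Payload 4.5 kg.
Tool frame: the origin (TCP) lies at the centre of the arm's flange, where the gripper is bolted on; the fingertips stand 173 mm ahead of it and the grasp point (between the pads) lies 155 mm ahead of it (arm.tip_reach is the distance from the TCP to the fingertips, in m); y points along the fingers, z is the direction in which the jaws open and shut, and the axes are right-handed (so a half turn about y gives the same grasp; the last joint's range is limited). The gripper opens to 85 mm and grips with 20 to 120 N. Pads are 22 mm wide; open, the fingers measure 114 mm over their backs; the gripper's body (76 mm by 85 mm) begins 54 mm behind the grasp point. The pads swing forward as they close: fully open they stand 13 mm farther back than shut.
Start: joints at [1.352, 0.689, -0.195, 1.565, 0.157, 0.902, -0.215], TCP at [0.156, -0.605, 0.405] pointing down, gripper open.
Joint ranges: [-3.01, 3.01], [-0.46, 2.08], [-1.47, 1.51], [0.13, 2.56], [-1, 4.14], [0.04, 2.09], [-2.66, 2.66]. Speed limits (rad/s): [2.57, 2.57, 3.14, 3.14, 3.14, 3.14, 3.14].

### API

Orientations are given as a unit quaternion [w, x, y, z].
In Python, from cell import arm gives the robot as it stands.
- The arm moves only by the tool play_rows, never from a script. Its argument "plan" is a list that holds one entry, the list of rows, each a list of 7 numbers: the shift along the world's x, y, z in m, then the turn, a rotation vector about the world's x, y, z in rad, then the finger opening in m, from 0 to 0.0854. A call has 1 to 20 rows; each row is the pose to reach, as a shift and turn from the pose measured when the call began; what a row does not reach only later rows make up. A row lasts 1/10 s, in which the tool goes at most 50 mm and 8.59 degrees, less where a joint would pass 70% of its speed; a pose out of reach is approached as far as the arm can. A call with a gripper value outside its range is refused whole. The fingers move at their own pace and stop on an object; "squeeze" is the grip in N (left out, the last holds). Time passes only in rows, so rows that repeat a pose let the fingers close. It gives the time, the measured TCP pose, the force and the opening at its end, in the units of the state.
- arm.sense(): the state, without advancing time (a new reading comes with each control period).
- arm.camera(name): name is "scene" or "side" or "wrist"; returns a dict with "img" (384x512x3 uint8, red, green, blue), "range_z" (384x512 float32, m along the optical axis (not along the pixel's ray), 0 where there is no reading), "camera_matrix" (3x3 intrinsics, pixels), "dist_coeffs" ([k1, k2, p1, p2, k3] as OpenCV has them; the pictures are not rectified), "origin" and "rotation" of the camera in the world; the wrist camera has in their place "tool_from_camera" (4x4, takes a point from camera to tool coordinates, whose origin is the TCP and whose axes are the tool frame's). Camera axes: x right, y up, looking along -z (the intrinsics and any distortion apply to the point x, -y, -z); pixel columns grow to the right and rows downward; lengths in m; the calibration is good to about 2 mm. A picture is of the moment at which its call begins: read the wrist's pose just before it.
- arm.hand_in(): hands the job in, once; it reports no verdict.
The state is a dict: "time_s": time; "qpos": joint angles; "dq": joint speeds; "tau": joint torques, N m; "eef_pos": TCP position; "eef_rot": TCP orientation; "ft_force": force on the tool from outside, world axes, zero at the start; "torque": the same for the moment, N m; "grip_width": opening from 0.0 (shut) to 1.0 (fully open).
Only numpy, scipy, OpenCV 4.12 (cv2) and the standard library are available. Lean on these libraries where they do the work, as an engineer would, in place of code of your own. Each camera call takes 0.05 s, during which the arm holds its last target. There are 200 camera calls.

## Working session

There is one attempt and no reset: what is moved stays moved. The work goes in short steps, Python scripts to look and compute and a tool call to move; the robot and the scene stay as the last step left them, time stands still between calls to the robot, and variables do not carry over. Pictures are saved under pics/ and viewed, about 8 in all and at most 12, crops included, and the job is handed in when it is done.

Besides the shell and the picture viewer there is one more tool, called after ">>>" as a command line: name --argument value ..., lists and objects as JSON in quotes. play_rows: Moves the arm, as the interface text tells. Its arguments: {"type":"object","properties":{"plan":{"type":"array","items":{"type":"array","items":{"type":"array","items":{"type":"number"}}}},"squeeze":{"type":"number"}},"required":["plan"]}

```bash
mkdir -p pics
cat > h.py <<'E'
import numpy as np, cv2
from scipy.spatial.transform import Rotation as R
from cell import arm
def rot(q): return R.from_quat([q[1],q[2],q[3],q[0]]).as_matrix()
def snap(name,fn=None):
    s=arm.sense(); c=arm.camera(name)
    if name=="wrist":
        T=np.eye(4);T[:3,:3]=rot(s["eef_rot"]);T[:3,3]=s["eef_pos"]
        T=T@np.array(c["tool_from_camera"]); c["O"],c["Rm"]=T[:3,3],T[:3,:3]
    else:
        r=np.array(c["rotation"]); c["O"],c["Rm"]=np.array(c["origin"]),(r if r.shape==(3,3) else rot(r))
    if fn:
        cv2.imwrite("pics/"+fn+".png",c["img"][:,:,::-1]); np.save("pics/"+fn,c,allow_pickle=True)
    return c
def load(fn): return np.load("pics/"+fn+".npy",allow_pickle=True).item()
def ray(c,u,v):
    p=cv2.undistortPoints(np.array([[[u,v]]],float),np.array(c["camera_matrix"]),np.array(c["dist_coeffs"]))[0,0]
    return c["Rm"]@np.array([p[0],-p[1],-1.])
def at_z(c,u,v,z):
    d=ray(c,u,v); return c["O"]+d*(z-c["O"][2])/d[2]
def at_d(c,u,v): return c["O"]+ray(c,u,v)*c["range_z"][int(round(v)),int(round(u))]
def proj(c,P):
    q=(np.asarray(P,float)-c["O"])@c["Rm"]; q=q*[1,-1,-1]
    return cv2.projectPoints(q.reshape(-1,1,3),np.zeros(3),np.zeros(3),np.array(c["camera_matrix"]),np.array(c["dist_coeffs"]))[0][:,0]
E
python3 - <<'E'
from h import *
a=snap("scene","scene");b=snap("side","side");w=snap("wrist","w0")
for c in(a,b,w):print(c["O"].round(3),c["Rm"].round(2).tolist(),c["dist_coeffs"])
s=arm.sense();print(s);print(rot(s["eef_rot"]).round(3))
cv2.imwrite("pics/all.png",np.vstack([cv2.resize(a["img"],(800,600))])[:,:,::-1])
E
```

```text
[0.999 0.601 0.837] [[-0.8, -0.42, 0.43], [0.6, -0.58, 0.55], [0.02, 0.69, 0.72]] [-0.00410615  0.          0.          0.          0.        ]
[0.296 0.544 0.753] [[-0.91, 0.31, -0.27], [-0.41, -0.7, 0.59], [-0.01, 0.64, 0.76]] [-0.06586524  0.          0.          0.          0.        ]
[ 0.228 -0.586  0.374] [[0.25, 0.93, 0.28], [-0.97, 0.24, 0.07], [-0.0, -0.29, 0.96]] [-0.03567658  0.          0.          0.          0.        ]
{'time_s': 0.15, 'qpos': array([ 1.3517884 ,  0.68978372, -0.19455313,  1.56611244,  0.15729483,
        0.90251751, -0.21511922]), 'dq': array([ 0.00067658, -0.00393437, -0.00043484, -0.00214615, -0.00093634,
        0.00132569, -0.00044608]), 'tau': array([-1.35712900e-03, -5.39928174e+01, -1.26808070e+00, -1.58717519e+01,
        9.33802512e-03,  6.46908826e-03,  2.23388633e-05]), 'eef_pos': array([ 0.15625561, -0.60488597,  0.40407155]), 'eef_rot': array([ 0.08907072, -0.08926045,  0.70195889, -0.70096555]), 'ft_force': array([-0.12416496, -0.24179179,  0.87549974]), 'torque': array([0.0022303 , 0.02629095, 0.01817124]), 'grip_width': 1.0005256579179738}
[[-0.968 -0.     0.25 ]
 [-0.25   0.001 -0.968]
 [ 0.    -1.    -0.001]]
```

View pics/all.png

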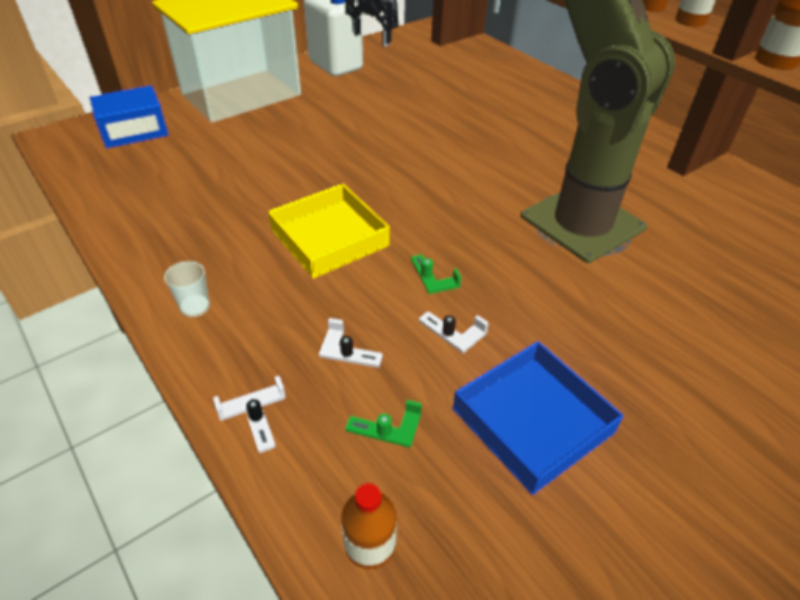

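View pics/side.png

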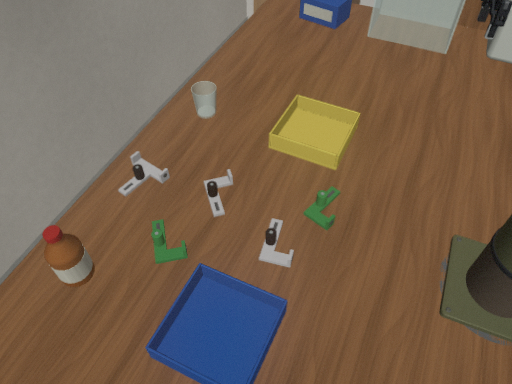

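The scene picture shows two silver L brackets, with their screws at (346,345) and (448,325). The first turns right (right-hand) and the second turns left (left-hand). The side picture agrees: A is at (213,190) and B at (271,237). I'll enlarge the area to measure it.

Run:
```python
from h import *
a=load("scene");b=load("side")
A=cv2.resize(a["img"][195:235,195:325],None,fx=6,fy=6,interpolation=cv2.INTER_CUBIC)
B=cv2.resize(b["img"][165:270,195:300],None,fx=5,fy=5,interpolation=cv2.INTER_CUBIC)
cv2.imwrite("pics/cb.png",B[:,:,::-1])
# heights & metric orthophoto from depth of both cameras
for c,n in((a,"scene"),(b,"side")):
    v,u=np.mgrid[0:384,0:512]
    p=cv2.undistortPoints(np.stack([u,v],-1).reshape(-1,1,2).astype(float),np.array(c["camera_matrix"]),np.array(c["dist_coeffs"]))[:,0]
    d=c["range_z"].ravel()
    P=c["O"]+(np.c_[p[:,0],-p[:,1],-np.ones(len(p))]@c["Rm"].T)*d[:,None]
    im=c["img"].reshape(-1,3).astype(int)
    hsv=cv2.cvtColor(c["img"],cv2.COLOR_RGB2HSV).reshape(-1,3).astype(int)
    wk=(P[:,0]>.3)&(P[:,0]<1)&(abs(P[:,1])<.6)&(d>0)
    z=P[:,2]
    print(n,"table z",np.median(z[wk]))
    for nm,m in(("yellow",(hsv[:,0]>25)&(hsv[:,0]<33)&(hsv[:,1]>150)),("blue",(hsv[:,0]>100)&(hsv[:,0]<125)&(hsv[:,1]>150)),("black",(im.max(1)<60)&(z>.012)),("silver",(hsv[:,1]<45)&(hsv[:,2]>110)&(z>.004))):
        M=(m&wk&(z<.08)).reshape(384,512).astype(np.uint8)
        k,l,st,ce=cv2.connectedComponentsWithStats(M)
        for i in range(1,k):
            if st[i,4]>25:
                q=P[l.ravel()==i]
                print(nm,st[i,4],ce[i].round(0),"med",np.median(q,0).round(3),"min",q.min(0).round(3),"max",q.max(0).round(3))
                if nm in("yellow","blue"):
                    t=q[q[:,2]>.045]; r=cv2.minAreaRect(t[:,:2].astype(np.float32)*1000);print("  rim",r, "tall",len(t))
                if nm=="black":
                    t=q[q[:,2]>.037];print("  top",t.mean(0).round(4),len(t))
```

```text
scene table z -0.0009611482910681923
yellow 2669 [210. 146.] med [ 0.491 -0.303  0.01 ] min [ 0.359 -0.456 -0.005] max [ 0.594 -0.189  0.053]
  rim ((495.8388977050781, -291.2383117675781), (196.40045166015625, 190.72190856933594), 87.92595672607422) tall 268
blue 5667 [343. 265.] med [0.472 0.306 0.005] min [ 0.382  0.21  -0.002] max [0.576 0.403 0.053]
  rim ((478.556884765625, 305.9706115722656), (190.4009246826172, 191.1971435546875), 88.9366455078125) tall 563
black 51 [287. 209.] med [0.477 0.086 0.034] min [0.464 0.074 0.014] max [0.482 0.092 0.044]
  top [0.4748 0.084  0.0407] 20
black 53 [221. 222.] med [0.654 0.019 0.036] min [0.643 0.004 0.013] max [0.66  0.023 0.045]
  top [0.6525 0.0151 0.0407] 23
black 70 [163. 263.] med [0.845 0.044 0.035] min [0.834 0.029 0.015] max [0.854 0.048 0.043]
  top [0.8436 0.0408 0.0407] 33
silver 195 [117. 176.] med [ 0.814 -0.295  0.057] min [ 0.789 -0.301  0.03 ] max [ 0.845 -0.277  0.08 ]
silver 341 [123. 191.] med [ 0.825 -0.238  0.046] min [ 0.791 -0.257  0.005] max [ 0.851 -0.229  0.08 ]
silver 369 [292. 212.] med [0.465 0.101 0.007] 
[... 944 characters left out ...]
0. 237.] med [0.466 0.089 0.036] min [0.458 0.073 0.012] max [0.479 0.093 0.046]
  top [0.4676 0.0848 0.0426] 57
silver 613 [205.  99.] med [ 0.81  -0.247  0.055] min [ 0.781 -0.301  0.004] max [ 0.85  -0.228  0.08 ]
silver 584 [143. 173.] med [0.841 0.013 0.009] min [ 0.777 -0.022  0.004] max [0.889 0.099 0.045]
silver 212 [221. 180.] med [ 0.644 -0.036  0.009] min [ 0.62  -0.058  0.004] max [0.687 0.012 0.043]
silver 193 [216. 205.] med [0.624 0.038 0.008] min [0.598 0.004 0.004] max [0.655 0.066 0.013]
silver 597 [275. 249.] med [0.457 0.107 0.009] min [0.407 0.017 0.004] max [0.489 0.13  0.045]
silver 406 [ 73. 273.] med [0.783 0.338 0.048] min [0.774 0.311 0.02 ] max [0.819 0.352 0.073]
```

View pics/cb.png

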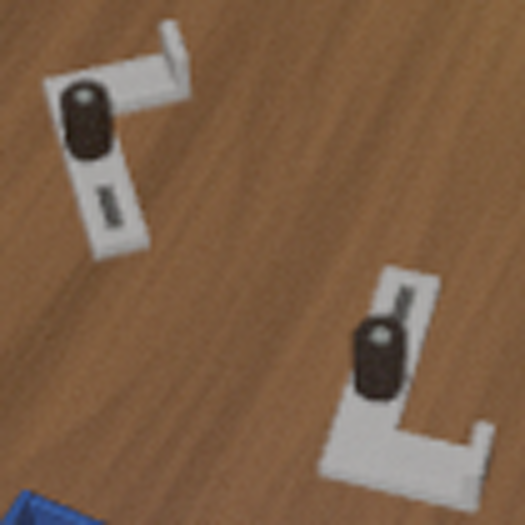

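The crop confirms the handedness: upper left is the right-hand bracket and lower right is the left-hand one. Next I'll get the yaws and check for obstacles near the start pose.

Run:
```python
from h import *
a=load("scene");b=load("side")
for n,o,t in(("L",(.471,.081),(412,270)),("R",(.648,.013),(122,248))):
    p=at_z(b,195+t[0]/5,165+t[1]/5,.008)[:2]; d=np.array(o)-p
    print(n,"tail",p.round(3),"len",np.hypot(*d).round(3),"yaw",np.degrees(np.arctan2(d[1],d[0])).round(1))
for n,u,v in(("glassbox lid near corner",112,18),("lid right",189,4),("box base",192,60),("white jug",213,40),("grip",243,20),("green1 screw",273,171),("green1 lip",293,176),("green1 tail",266,165)):
    print(n,at_d(a,u,v).round(3))
```

```text
L tail [0.477 0.019] len 0.063 yaw 95.5
R tail [0.604 0.061] len 0.065 yaw -47.4
glassbox lid near corner [ 0.494 -1.003  0.217]
lid right [ 0.203 -0.884  0.247]
box base [ 0.207 -0.901 -0.002]
white jug [ 0.072 -0.927  0.048]
grip [-0.258 -1.143 -0.003]
green1 screw [ 0.413 -0.056  0.04 ]
green1 lip [ 0.369 -0.01   0.03 ]
green1 tail [ 0.389 -0.119  0.007]
```

>>> play_rows --plan '[[[0.25, 0.25, 0, 0, 0, -0.08, 0.085], [0.25, 0.25, 0, 0, 0, -0.08, 0.085], [0.25, 0.25, 0, 0, 0, -0.08, 0.085], [0.25, 0.25, 0, 0, 0, -0.08, 0.085], [0.25, 0.25, 0, 0, 0, -0.08, 0.085], [0.25, 0.25, 0, 0, 0, -0.08, 0.085], [0.25, 0.25, 0, 0, 0, -0.08, 0.085], [0.25, 0.25, 0, 0, 0, -0.08, 0.085], [0.315, 0.686, -0.05, 0, 0, -0.157, 0.085], [0.315, 0.686, -0.05, 0, 0, -0.157, 0.085], [0.315, 0.686, -0.05, 0, 0, -0.157, 0.085], [0.315, 0.686, -0.05, 0, 0, -0.157, 0.085], [0.315, 0.686, -0.05, 0, 0, -0.157, 0.085], [0.315, 0.686, -0.05, 0, 0, -0.157, 0.085], [0.315, 0.686, -0.05, 0, 0, -0.157, 0.085], [0.315, 0.686, -0.05, 0, 0, -0.157, 0.085], [0.315, 0.686, -0.05, 0, 0, -0.157, 0.085], [0.315, 0.686, -0.05, 0, 0, -0.157, 0.085], [0.315, 0.686, -0.05, 0, 0, -0.157, 0.085], [0.315, 0.686, -0.05, 0, 0, -0.157, 0.085]]]'

```text
time_s: 2.15
eef_pos: [0.4711, 0.0797, 0.354]
eef_rot: [0.033, -0.034, 0.706, -0.706]
ft_force: [-0.6, -0.8, 0.4]
grip_width: 0.999
```

Run:
```python
from h import *
w=snap("wrist","w1"); s=arm.sense(); print(s["eef_pos"].round(4),s["qpos"].round(2),rot(s["eef_rot"])[:,2].round(3))
z=lambda P:proj(w,P).round(0).tolist()
im=cv2.resize(w["img"],None,fx=1.5,fy=1.5)[:,:,::-1].copy()
for P in([.471,.081,.043],[.648,.013,.043]):
    u=proj(w,P)[0]; cv2.drawMarker(im,tuple(int(x*1.5) for x in u),(0,0,255),0,12); print(u)
cv2.imwrite("pics/w1b.png",im)
```

```text
[0.4711 0.0793 0.3541] [-0.25  0.58 -0.02  2.06  0.02  0.5  -1.76] [ 0.093 -0.996 -0.   ]
[251.72645375 184.01034109]
[344.30356657   3.39397664]
```

View pics/w1b.png

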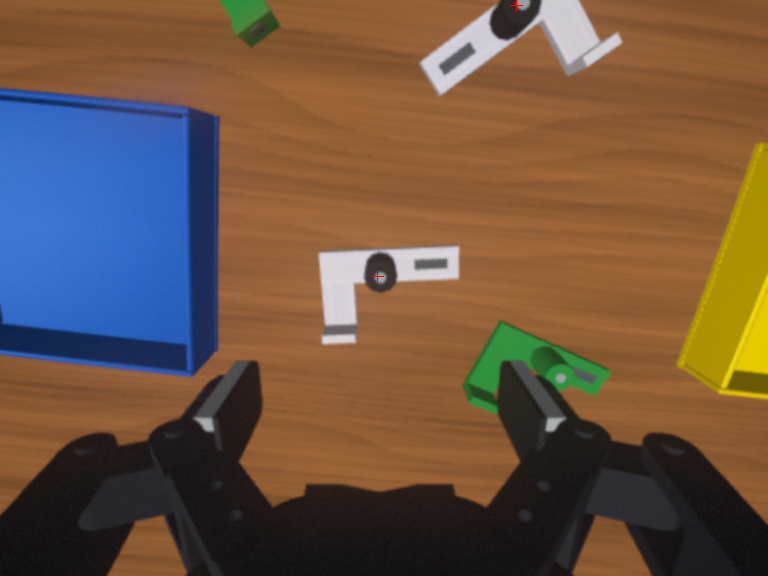

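The wrist picture shows the left bracket with its screw at (380,277), on the prediction and centred between the fingers. I'll descend and grip.

>>> play_rows --plan '[[[0, 0.001, -0.05, 0, 0, 0, 0.085], [0, 0.001, -0.1, 0, 0, 0, 0.085], [0, 0.001, -0.135, 0, 0, 0, 0.085], [0, 0.001, -0.155, 0, 0, 0, 0.085], [0, 0.001, -0.167, 0, 0, 0, 0.085], [0, 0.001, -0.167, 0, 0, 0, 0.085], [0, 0.001, -0.167, 0, 0, 0, 0.0], [0, 0.001, -0.167, 0, 0, 0, 0.0], [0, 0.001, -0.167, 0, 0, 0, 0.0], [0, 0.001, -0.167, 0, 0, 0, 0.0], [0, 0.001, -0.167, 0, 0, 0, 0.0], [0, 0.001, -0.167, 0, 0, 0, 0.0], [0, 0.001, -0.167, 0, 0, 0, 0.0], [0, 0.001, -0.167, 0, 0, 0, 0.0], [0, 0.001, -0.167, 0, 0, 0, 0.0], [0, 0.001, -0.167, 0, 0, 0, 0.0]]]' --squeeze 50

```text
time_s: 3.8
eef_pos: [0.4713, 0.0803, 0.188]
eef_rot: [0.033, -0.033, 0.706, -0.706]
ft_force: [0.1, -0.6, 6.3]
grip_width: 0.258
```

>>> play_rows --plan '[[[0, 0, 0.02, 0, 0, 0, 0], [0, 0, 0.05, 0, 0, 0, 0], [0, 0, 0.09, 0, 0, 0, 0], [0, 0, 0.11, 0, 0, 0, 0], [0, 0, 0.11, 0, 0, 0, 0], [0.001, 0.04, 0.11, 0, 0, 0, 0], [0.002, 0.08, 0.11, 0, 0, 0, 0], [0.003, 0.12, 0.11, 0, 0, 0, 0], [0.004, 0.16, 0.11, 0, 0, 0, 0], [0.005, 0.2, 0.11, 0, 0, 0, 0], [0.006, 0.227, 0.11, 0, 0, 0, 0], [0.006, 0.227, 0.11, 0, 0, 0, 0], [0.006, 0.227, 0.11, 0, 0, 0, 0]]]'

```text
time_s: 5.1
eef_pos: [0.4766, 0.3075, 0.2966]
eef_rot: [-0.033, 0.034, -0.706, 0.707]
ft_force: [0.4, -0.8, -1.0]
grip_width: 0.266
```

Run:
```python
from h import *
w=snap("wrist","w2"); s=arm.sense(); print(s["eef_pos"].round(4),s["ft_force"].round(1),s["grip_width"])
b=snap("side","s2")
im=np.hstack([w["img"],cv2.resize(b["img"][180:384,100:320],(288,267)).copy() if 0 else np.vstack([cv2.resize(b["img"][150:384,110:320],(288,320)),np.zeros((64,288,3),np.uint8)])])
cv2.imwrite("pics/w2b.png",im[:,:,::-1])
```

```text
[0.4769 0.3062 0.2968] [ 0.3 -1.  -2. ] 0.26128776310108376
```

View pics/w2b.png

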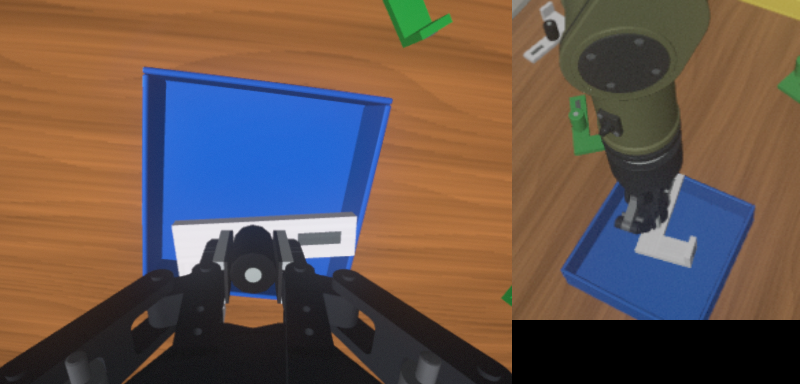

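The wrist and side views show the bracket held level over the blue bin. I'll lower it slowly.

>>> play_rows --plan '[[[0, 0, -0.035, 0, 0, 0, 0], [0, 0, -0.065, 0, 0, 0, 0], [0, 0, -0.085, 0, 0, 0, 0], [0, 0, -0.095, 0, 0, 0, 0], [0, 0, -0.1, 0, 0, 0, 0], [0, 0, -0.102, 0, 0, 0, 0], [0, 0, -0.103, 0, 0, 0, 0], [0, 0, -0.103, 0, 0, 0, 0]]]'

```text
time_s: 6.0
eef_pos: [0.4776, 0.3058, 0.1949]
eef_rot: [-0.032, 0.032, -0.706, 0.707]
ft_force: [-0.5, 0.7, -2.7]
grip_width: 0.265
```

>>> play_rows --plan '[[[0, 0, -0.001, 0, 0, 0, 0], [0, 0, -0.002, 0, 0, 0, 0], [0, 0, -0.002, 0, 0, 0, 0], [0, 0, -0.002, 0, 0, 0, 0.035], [0, 0, -0.002, 0, 0, 0, 0.05], [0, 0, -0.002, 0, 0, 0, 0.055], [0, 0, -0.002, 0, 0, 0, 0.055], [0, 0, -0.002, 0, 0, 0, 0.055], [0, 0, 0.03, 0, 0, 0, 0.055], [0, 0, 0.07, 0, 0, 0, 0.055], [0, 0, 0.11, 0, 0, 0, 0.06], [0, 0, 0.15, 0, 0, 0, 0.085], [0, 0, 0.16, 0, 0, 0, 0.085], [0, 0, 0.16, 0, 0, 0, 0.085]]]'

```text
time_s: 7.4
eef_pos: [0.4779, 0.306, 0.3566]
eef_rot: [0.034, -0.031, 0.707, -0.706]
ft_force: [-0.2, -0.6, 0.8]
grip_width: 0.995
```

>>> play_rows --plan '[[[0.17, -0.293, 0, 0, 0, 0.64, 0.085], [0.17, -0.293, 0, 0, 0, 0.64, 0.085], [0.17, -0.293, 0, 0, 0, 0.64, 0.085], [0.17, -0.293, 0, 0, 0, 0.64, 0.085], [0.17, -0.293, 0, 0, 0, 0.64, 0.085], [0.17, -0.293, 0, 0, 0, 0.64, 0.085], [0.17, -0.293, 0, 0, 0, 0.64, 0.085], [0.17, -0.293, 0, 0, 0, 0.64, 0.085], [0.17, -0.293, 0, 0, 0, 0.64, 0.085], [0.17, -0.293, 0, 0, 0, 0.64, 0.085], [0.17, -0.293, 0, 0, 0, 0.64, 0.085], [0.17, -0.293, 0, 0, 0, 0.64, 0.085]]]'

```text
time_s: 8.6
eef_pos: [0.6475, 0.0145, 0.3564]
eef_rot: [0.255, -0.253, 0.661, -0.659]
ft_force: [-0.2, 0.6, 0.4]
grip_width: 0.995
```

Run:
```python
from h import *
w=snap("wrist","w3"); s=arm.sense(); print(s["eef_pos"].round(4),s["qpos"].round(2),rot(s["eef_rot"]).round(3).tolist())
b=snap("side","s3")
h=at_d  # heights of left bracket
im=np.hstack([w["img"],np.vstack([cv2.resize(b["img"][254:384,140:300],(288,234)),np.zeros((150,288,3),np.uint8)])])[:,:,::-1].copy()
for P in([.471,.081,.043],[.648,.013,.043]):
    u=proj(w,P)[0]; cv2.drawMarker(im,tuple(int(x) for x in u),(0,0,255),0,10); print(u)
cv2.imwrite("pics/w3b.png",im)
```

```text
[0.6477 0.0142 0.3566] [ 0.01  0.77 -0.19  1.54  0.17  0.84 -1.08] [[-0.743, 0.002, 0.669], [-0.669, 0.003, -0.743], [-0.004, -1.0, -0.001]]
[111.42518561 255.55758765]
[254.23757046 185.30634437]
```

View pics/w3b.png

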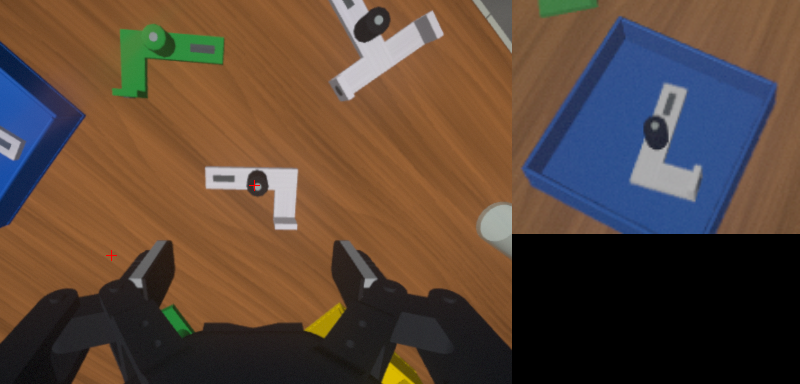

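The left bracket lies flat in the blue bin with its screw up. The right bracket's screw is at (257,186), about 2 mm along the jaw axis from the prediction. I'll descend with that correction.

>>> play_rows --plan '[[[0.0015, -0.0025, -0.05, 0, 0, 0, 0.085], [0.0015, -0.0025, -0.1, 0, 0, 0, 0.085], [0.0015, -0.0025, -0.135, 0, 0, 0, 0.085], [0.0015, -0.0025, -0.155, 0, 0, 0, 0.085], [0.0015, -0.0025, -0.168, 0, 0, 0, 0.085], [0.0015, -0.0025, -0.168, 0, 0, 0, 0.085], [0.0015, -0.0025, -0.168, 0, 0, 0, 0], [0.0015, -0.0025, -0.168, 0, 0, 0, 0], [0.0015, -0.0025, -0.168, 0, 0, 0, 0], [0.0015, -0.0025, -0.168, 0, 0, 0, 0], [0.0015, -0.0025, -0.168, 0, 0, 0, 0], [0.0015, -0.0025, -0.168, 0, 0, 0, 0], [0.0015, -0.0025, -0.168, 0, 0, 0, 0], [0.0015, -0.0025, -0.168, 0, 0, 0, 0], [0.0015, -0.0025, -0.168, 0, 0, 0, 0], [0.0015, -0.0025, -0.168, 0, 0, 0, 0]]]'

```text
time_s: 10.3
eef_pos: [0.6496, 0.0114, 0.1898]
eef_rot: [0.255, -0.252, 0.661, -0.66]
ft_force: [-0.6, 0.3, 6.7]
grip_width: 0.264
```

>>> play_rows --plan '[[[0, 0, 0.02, 0, 0, 0, 0], [0, 0, 0.05, 0, 0, 0, 0], [0, 0, 0.09, 0, 0, 0, 0], [0, 0, 0.11, 0, 0, 0, 0], [0, 0, 0.11, 0, 0, 0, 0], [-0.02, -0.038, 0.11, 0, 0, 0, 0], [-0.04, -0.077, 0.11, 0, 0, 0, 0], [-0.06, -0.115, 0.11, 0, 0, 0, 0], [-0.08, -0.154, 0.11, 0, 0, 0, 0], [-0.1, -0.193, 0.11, 0, 0, 0, 0], [-0.12, -0.232, 0.11, 0, 0, 0, 0], [-0.14, -0.27, 0.11, 0, 0, 0, 0], [-0.155, -0.302, 0.11, 0, 0, 0, 0], [-0.155, -0.302, 0.11, 0, 0, 0, 0], [-0.155, -0.302, 0.11, 0, 0, 0, 0]]]'

```text
time_s: 11.8
eef_pos: [0.4935, -0.2914, 0.2983]
eef_rot: [0.253, -0.251, 0.662, -0.659]
ft_force: [-0.3, 0.4, -1.4]
grip_width: 0.261
```

Run:
```python
from h import *
w=snap("wrist","w4"); s=arm.sense(); print(s["eef_pos"].round(4),s["ft_force"].round(1),s["grip_width"])
b=snap("side","s4")
im=np.hstack([w["img"],np.vstack([cv2.resize(b["img"][60:200,230:400],(288,237)),np.zeros((147,288,3),np.uint8)])])[:,:,::-1].copy()
for sx,sy in((-1,-1),(-1,1),(1,1),(1,-1)):
    u=proj(w,[.494+sx*.095,-.29+sy*.095,.05])[0]
    if abs(u).max()<2000: cv2.drawMarker(im,tuple(int(x) for x in u),(0,0,255),0,10)
cv2.imwrite("pics/w4b.png",im)
```

```text
[ 0.4945 -0.2899  0.2986] [ 1.5  1.5 -2.3] 0.26064980611432054
```

View pics/w4b.png

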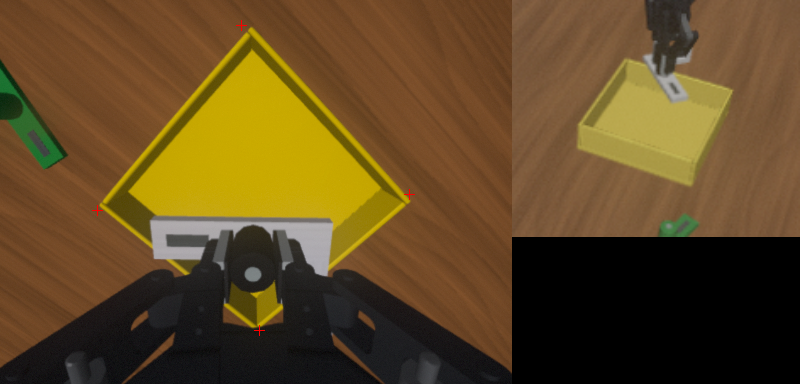

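The bin's corners lie within a few pixels of the projected ones, and the bracket hangs level above its centre. I'll lower and release it.

>>> play_rows --plan '[[[0, 0, -0.035, 0, 0, 0, 0], [0, 0, -0.065, 0, 0, 0, 0], [0, 0, -0.085, 0, 0, 0, 0], [0, 0, -0.095, 0, 0, 0, 0], [0, 0, -0.1, 0, 0, 0, 0], [0, 0, -0.102, 0, 0, 0, 0], [0, 0, -0.1035, 0, 0, 0, 0], [0, 0, -0.105, 0, 0, 0, 0], [0, 0, -0.105, 0, 0, 0, 0]]]'

```text
time_s: 12.8
eef_pos: [0.4955, -0.2893, 0.1947]
eef_rot: [0.256, -0.252, 0.661, -0.659]
ft_force: [-0.2, 0.7, 2.0]
grip_width: 0.257
```

Contact is light, at about 2 N. I'll release and retreat.

>>> play_rows --plan '[[[0, 0, 0, 0, 0, 0, 0.035], [0, 0, 0, 0, 0, 0, 0.05], [0, 0, 0, 0, 0, 0, 0.055], [0, 0, 0, 0, 0, 0, 0.055], [0, 0, 0, 0, 0, 0, 0.055], [0, 0, 0.03, 0, 0, 0, 0.055], [0, 0, 0.07, 0, 0, 0, 0.055], [0, 0, 0.11, 0, 0, 0, 0.06], [0, 0, 0.15, 0, 0, 0, 0.085], [0, 0, 0.19, 0, 0, 0, 0.085], [0, 0, 0.21, 0, 0, 0, 0.085], [0, 0, 0.21, 0, 0, 0, 0.085]]]'

```text
time_s: 14.0
eef_pos: [0.4962, -0.2896, 0.4081]
eef_rot: [-0.258, 0.25, -0.659, 0.661]
ft_force: [0.7, -0.5, -0.4]
grip_width: 0.994
```

Run:
```python
from h import *
w=snap("wrist","w5"); b=snap("side","s5"); s=arm.sense(); print(s["time_s"],s["eef_pos"].round(4),s["ft_force"].round(1))
im=np.hstack([w["img"],np.vstack([cv2.resize(b["img"][80:384,130:380],(288,350)),np.zeros((34,288,3),np.uint8)])])[:,:,::-1]
cv2.imwrite("pics/w5b.png",im)
# bracket plate heights in the bins (expect ~.013) from the side/wrist depth
for c,n,cx,cy in((b,"blue",.477,.307),(w,"yellow",.495,-.29)):
    v,u=np.mgrid[0:384,0:512]
    p=cv2.undistortPoints(np.stack([u,v],-1).reshape(-1,1,2).astype(float),np.array(c["camera_matrix"]),np.array(c["dist_coeffs"]))[:,0]
    P=c["O"]+(np.c_[p[:,0],-p[:,1],-np.ones(len(p))]@c["Rm"].T)*c["range_z"].reshape(-1,1)
    hsv=cv2.cvtColor(c["img"],cv2.COLOR_RGB2HSV).reshape(-1,3)
    m=(hsv[:,1]<50)&(hsv[:,2]>110)&(abs(P[:,0]-cx)<.085)&(abs(P[:,1]-cy)<.085)&(P[:,2]<.022)&(P[:,2]>0)
    q=P[m];A=np.c_[q[:,:2]-[cx,cy],np.ones(len(q))];k=np.linalg.lstsq(A,q[:,2],rcond=None)[0]
    print(n,len(q),"plate z",k[2].round(4),"slope deg",np.degrees(k[:2]).round(1))
```

```text
14.1 [ 0.4951 -0.2893  0.4046] [ 0.2  0.3 -0.9]
blue 865 plate z 0.0134 slope deg [ 0.1 -0.1]
yellow 1592 plate z 0.0143 slope deg [-0.2 -0.2]
```

View pics/w5b.png

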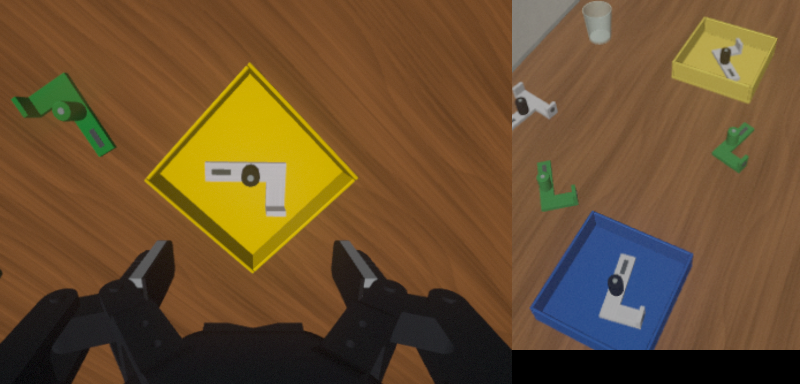

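Both brackets lie flat in their own bins with the screws up, and the green look-alikes have not moved. I'll hand in.

```bash
python3 -c "
from cell import arm
print(arm.hand_in())"
```

```text
the job is handed in; nothing more can be done
None
```

The job is handed in: the left-hand bracket is in the blue bin and the right-hand one is in the yellow bin. I lifted each by its thumbscrew and lowered it to the bin floor before letting go.

- **Flatness:** in the last pictures both lie flat with the screw up. The depth readings put the tops of the plates at 13.4 mm (blue) and 14.3 mm (yellow), against 13 mm expected. Tilts are at most 0.2°, all within calibration error.
- **Time and force:** it took about 14 s of the 54 s. The wrist force never read above about 7 N at the end of a move.
- **State at hand-in:** the gripper was open and clear, with nothing in contact. The last pictures show both green look-alikes and the middle bracket still in place.

The only disagreement was that the first position of the right bracket's screw was about 2 mm off. I corrected it from the wrist camera before gripping. No check failed.

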